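Load a pasteuriser tray with jars in two layers

TASK

Load the steel pasteuriser tray in two layers: stand the two large capped jars in the tray, one in the middle of each bay, lay the grey separator flat on top of them, squared up with the tray below, and have the two small capped jars standing on the separator, one in the middle of each half, either side of its handle. It is glass, so set everything down gently without dropping it, do not tip any jar over, and leave the two jars that have no caps yet standing where they are.

Things in the scene. Friction and masses are not known exactly. Their poses are not given: they have to be found in the camera images.
- tray: steel tray fixed on the table, at its left or right: 190 x 100 mm (own x, y) plus a carrying loop at each x end, to 117 mm from the centre. Walls 3 mm thick, top edge 22 mm above the table; upper face of the floor 4 mm above it. A 4 mm rib along y, 22 mm high, makes two bays, 90 x 94 mm inside, centres at x = +47 and -47 mm, y = 0. Origin: centre of the underside, z up.
- separator: loose grey perforated plastic sheet, 190 x 100 mm (own x, y), 5 mm thick, flat below, lip 3 mm wide to 11 mm high; 0.3 kg. Handle to lift it by: steel bar along y over the middle, 10 mm thick, 82 mm long, axis 42 mm above the underside, posts at y = +-36 mm. Middles of its halves: x = +47 and -47 mm, y = 0. Origin: centre of the underside, z up. May lie either way round.
- large_jar_a: capped glass jar, round, large, filled with brown fish, gold-coloured metal cap. Overall height 82 mm, glass diameter 64 mm up to 66 mm above the underside, cap (diameter 62 mm) over the top 13 mm; flat top. About 0.34 kg. Origin: centre of the underside, z up. One of two alike; either may go in either bay.
- large_jar_b: capped glass jar, round, large, filled with brown fish, gold-coloured metal cap. Overall height 82 mm, glass diameter 64 mm up to 66 mm above the underside, cap (diameter 62 mm) over the top 13 mm; flat top. About 0.34 kg. Origin: centre of the underside, z up. One of two alike; either may go in either bay.
- small_jar_a: capped glass jar, round, small, filled with brown fish, gold-coloured metal cap. Overall height 62 mm, glass diameter 52 mm up to 46 mm above the underside, cap (diameter 50 mm) over the top 13 mm; flat top. About 0.18 kg. Origin: centre of the underside, z up. One of two alike; either may go on either half.
- small_jar_b: capped glass jar, round, small, filled with brown fish, gold-coloured metal cap. Overall height 62 mm, glass diameter 52 mm up to 46 mm above the underside, cap (diameter 50 mm) over the top 13 mm; flat top. About 0.18 kg. Origin: centre of the underside, z up. One of two alike; either may go on either half.
- open_jar_a: large jar without a cap: same glass as the large capped jars (diameter 64 mm, rim 80 mm high), open mouth with the brown fish showing. Not part of the load: leave it standing. Origin: centre of the underside, z up.
- open_jar_b: small jar without a cap: same glass as the small capped jars (diameter 52 mm, rim 60 mm high), open mouth with the brown fish showing. Not part of the load: leave it standing. Origin: centre of the underside, z up.
Mind the look-alikes: they are no part of the job. Leave any red look-alike of the large_jar_a alone.

How it is judged:
By the outcome, as a careful person would: the job done as asked, in the order asked, and still so for the second after the job is handed in, with the robot touching nothing.
It also fails if it takes over 128 s, if anything falls off the work surface, if the arm or the gripper's body presses on something with over 40 N, if the wrist force passes 120 N, or if a joint passes its speed limit or range.

ROBOT

A 6-joint arm with a two-finger parallel gripper is mounted at the origin on the work surface. World frame = base frame: x ahead of the robot, y to its left, z up, the work surface at z = 0. Lengths are in m, angles in degrees, forces in N, time in s.
With the tool pointing down it reaches from about 0.375 to 0.9 m from the base axis. Payload 3.1 kg.
Tool frame: the origin (TCP) lies at the very end of the fingers, on their centre line; the grasp point (between the pads) lies 19 mm behind it (grip_point_offset is the distance from the TCP to the grasp point, in m); y points along the fingers, x is the direction in which the jaws open and shut, and the axes are right-handed (so a half turn about y gives the same grasp; the last joint's range is limited). The gripper opens to 87 mm and grips with 3 to 60 N. Pads are 19 mm wide; open, the fingers measure 117 mm over their backs; the gripper's body (75 mm by 190 mm) begins 51 mm behind the grasp point.
Start: joints at [-10.227, 30.224, 82.088, -0, 67.689, -10.227], TCP at [0.625, 0, 0.223] pointing down, gripper open.
Joint ranges: [-176.69, 176.69], [-43.24, 126.21], [12.49, 139.97], [-82, 262], [0, 151.66], [-163.58, 163.58]. Speed limits (degrees/s): [159.86, 159.86, 180, 180, 180, 180].

INTERFACE

Orientations are given as a 3x3 rotation matrix whose columns are the frame's x, y, z axes.
In Python, from rig import * gives the robot as it stands.
- The arm moves only by the tool send_rows, never from a script. Its argument "moves" is text: rows parted by semicolons, each of 5 numbers parted by spaces: the finger opening in mm, from 0 to 87, then the shift along the tool's x, y, z in mm, then the turn about the tool's y in degrees. In form: fingers dx dy dz yaw; .... A call has 1 to 20 rows; each row shifts and turns the commanded pose from where the row before left it, along the tool's axes as they then stand; what a row does not reach is not made up. A row lasts 1/12 s, in which the tool goes at most 41.7 mm and 7.16 degrees, less where a joint would pass 70% of its speed; a pose out of reach is approached as far as the arm can. A call is refused whole if a number of a shift passes 41.7 or a number of a turn 7.16, either way. A call with a gripper value outside its range is refused whole. The fingers move at their own pace and stop on an object; the grip force is fixed at half the most. Time passes only in rows, so rows that do not move let the fingers close. It gives the time, the measured TCP pose, the force and the opening at its end, in the units of the state.
- read_state(): the state, without advancing time (a new reading comes with each control period).
- capture(name): name is "scene" or "side" or "wrist"; returns a dict with "image" (420x560x3 uint8, blue, green, red), "z_map" (420x560 float32, m along the optical axis (not along the pixel's ray), 0 where there is no reading), "mtx" (3x3 intrinsics, pixels), "origin" and "rotation" of the camera in the world; the wrist camera has in their place "tool_from_camera" (4x4, takes a point from camera to tool coordinates, whose origin is the TCP and whose axes are the tool frame's). Camera axes: x right, y up, looking along -z (the intrinsics and any distortion apply to the point x, -y, -z); pixel columns grow to the right and rows downward; lengths in m; the calibration is good to about 2 mm. A picture is of the moment at which its call begins: read the wrist's pose just before it.
- hand_in(): hands the job in, once; it reports no verdict.
Trained networks look in a picture, given as the dict that the camera call returned (one of the last four; its "shot" number tells which), for a name from the list of things; names that differ only in an ending like _2 or _b are one class to them, and where a whole thing is asked for, a point or a joint stands for the part that bears it (a point fixed in the world has none). Each returns a list of dicts, best first, with "p" (0 to 1); they miss things now and then, are a little off and sometimes report something else, mostly with a low value. They report only what shows in the picture. A call takes as long as a camera call. They do not tell look-alikes from the thing itself.
- search_frame(picture, name): "bbox" ([left, top, right, bottom] in pixels, round what is visible of it).
- masks_of(picture, name): "region" (420x560 bool, what is visible of it) and "bbox" ([left, top, right, bottom] in pixels, round what is visible of it).
- mark_of(picture, name): "pixel" ([row, column] in pixels: a listed point, or the origin of a listed thing).
The state is a dict: "time_s": time; "joint_positions": joint angles; "qvel": joint speeds; "tau": joint torques, N m; "position": TCP position; "tcp_rot": TCP orientation; "force": force on the tool from outside, world axes, zero at the start; "moment": the same for the moment, N m; "opening": opening from 0.0 (shut) to 1.0 (fully open).
Only numpy, scipy, OpenCV 4.12 (cv2) and the standard library are available. Lean on these libraries where they do the work, as an engineer would, in place of code of your own. Each camera call takes 0.05 s, during which the arm holds its last target. There are 200 camera calls.

## Working session

There is one attempt and no reset: what is moved stays moved. The work goes in short steps, Python scripts to look and compute and a tool call to move; the robot and the scene stay as the last step left them, time stands still between calls to the robot, and variables do not carry over. Pictures are saved under pics/ and viewed, about 12 in all and at most 16, crops included, and the job is handed in when it is done.

Besides the shell and the picture viewer there is one more tool, called after ">>>" as name(argument=value, ...) on one line, values as JSON. send_rows: Moves the arm, as the interface text tells. Its arguments: {"type":"object","properties":{"moves":{"type":"string"}},"required":["moves"]}

```bash
ls; mkdir -p pics; cat > h.py <<'E'
from rig import *
import numpy as np, cv2
def world(c, st=None):
    z=c["z_map"]; K=c["mtx"]; v,u=np.mgrid[0:420,0:560]
    P=np.stack([(u-K[0,2])/K[0,0]*z, -(v-K[1,2])/K[1,1]*z, -z],-1)
    if "origin" in c: return P@np.array(c["rotation"]).T+np.array(c["origin"])
    T=np.array(c["tool_from_camera"]); P=P@T[:3,:3].T+T[:3,3]
    return P@np.array(st["tcp_rot"]).T+np.array(st["position"])
E
python3 - <<'E'
from h import *
s=read_state(); print(s)
for n in ["scene","side"]:
    c=capture(n); cv2.imwrite(f"pics/{n}0.png",c["image"]); W=world(c)
    print(n,c["origin"],[k for k in c])
    for o in ["tray","separator","large_jar_a","small_jar_a","open_jar_a","open_jar_b"]:
        for m in masks_of(c,o):
            if m["p"]<.2: continue
            p=W[m["region"]&(c["z_map"]>0)]
            if len(p)<10: continue
            top=np.percentile(p[:,2],97); q=p[p[:,2]>top-.006]
            print(o,round(m["p"],2),np.round(m["bbox"]),"top",round(top,3),"c",np.round((q.min(0)+q.max(0))/2,3),"ext",np.round(np.ptp(q,0),3))
E
```

```text
pics
{'time_s': 0.0, 'joint_positions': array([-1.02275245e+01,  3.02781289e+01,  8.21558636e+01, -2.20741272e-03,
        6.76890901e+01, -1.02285583e+01]), 'qvel': array([ 0.07138312, -0.03466677, -0.04349006, -0.08669457,  0.06839167,
       -0.01619702]), 'tau': array([-5.45745443e-04, -4.40045428e+01, -1.76593530e+01,  6.32597599e-02,
        5.83207863e-02, -1.53719384e-04]), 'position': array([6.24271169e-01, 1.47414124e-04, 2.21583512e-01]), 'tcp_rot': array([[ 9.99997751e-01, -2.12039043e-03, -3.23410346e-05],
       [ 3.30755090e-05,  3.46352238e-04,  9.99999939e-01],
       [-2.12037910e-03, -9.99997692e-01,  3.46421592e-04]]), 'force': array([ 0.75890637, -0.50939317,  0.37784772]), 'moment': array([-0.00555063, -0.02609962,  0.00975481]), 'opening': 0.9968632390110279}
scene [ 1.40364839 -0.42928441  0.84845657] ['image', 'z_map', 'mtx', 'origin', 'rotation', 'shot']
tray 0.66 [290. 130. 364. 189.] top 0.024 c [0.52  0.254 0.023] ext [0.236 0.108 0.009]
separator 0.96 [ 91. 203. 180. 264.] top 0.046 c [ 0.503 -0.271  0.046] ext [0.028 0.079 0.012]
large_jar_a 0.97 [286. 
[... 1086 characters left out ...]
2 0.08] ext [0.062 0.058 0.007]
large_jar_a 0.59 [222. 180. 258. 234.] top 0.082 c [0.696 0.056 0.08 ] ext [0.059 0.057 0.007]
small_jar_a 0.93 [276. 211. 305. 252.] top 0.063 c [0.571 0.055 0.06 ] ext [0.05  0.048 0.007]
small_jar_a 0.68 [335. 238. 371. 287.] top 0.063 c [0.439 0.068 0.06 ] ext [0.049 0.05  0.007]
open_jar_a 0.75 [373. 212. 405. 252.] top 0.06 c [ 0.438 -0.056  0.058] ext [0.045 0.046 0.007]
open_jar_a 0.7 [264. 162. 296. 210.] top 0.079 c [ 0.699 -0.075  0.077] ext [0.057 0.059 0.007]
open_jar_b 0.75 [373. 212. 405. 252.] top 0.06 c [ 0.438 -0.056  0.058] ext [0.045 0.046 0.007]
open_jar_b 0.7 [264. 162. 296. 210.] top 0.079 c [ 0.699 -0.075  0.077] ext [0.057 0.059 0.007]
```

View pics/scene0.png

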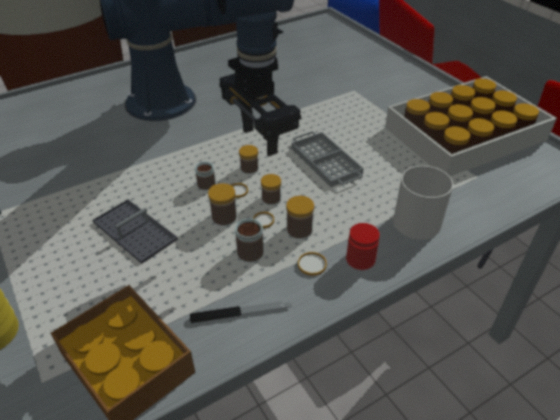

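View pics/side0.png

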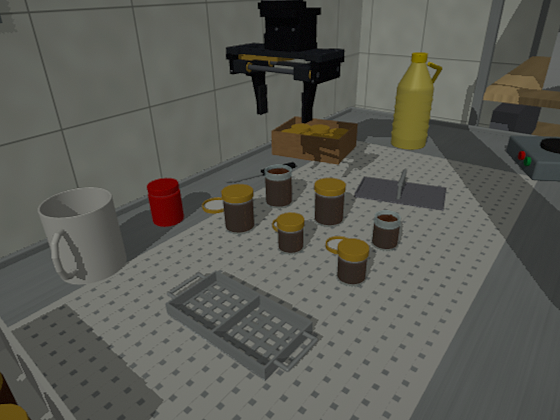

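The four capped jars, both open jars, the tray at right-back (326,160) and the separator at (135,230) all match the detections. The red look-alike is at (363,246). Next I'll fit the yaws and look through the wrist camera.

```bash
cat >> h.py <<'E'
def top(W,c,m,lo,hi):
    p=W[m["region"]&(c["z_map"]>0)]; return p[(p[:,2]>lo)&(p[:,2]<hi)]
def rect(p):
    r=cv2.minAreaRect((p[:,:2]*1000).astype(np.float32)); (x,y),(w,h),a=r
    if w<h: w,h,a=h,w,a-90
    a=(a+90)%180-90
    return "c %.1f %.1f  size %.1f x %.1f  yaw of long axis %.1f"%(x,y,w,h,a)
E
python3 - <<'E'
from h import *
for n in ["scene","side","wrist"]:
    s=read_state(); c=capture(n); W=world(c,s)
    if n=="wrist": cv2.imwrite("pics/w0.png",c["image"]); print(np.round(c["tool_from_camera"],3).tolist(), c["mtx"].round(0).tolist())
    m=masks_of(c,"tray")
    if m: print(n,"tray",rect(top(W,c,m[0],.012,.03)))
    m=masks_of(c,"separator")
    if m: print(n,"sep bar",rect(top(W,c,m[0],.034,.06)),"plate",rect(top(W,c,m[0],.002,.02)))
    if n=="wrist":
      for o in ["large_jar_a","small_jar_a"]:
        for m in masks_of(c,o):
            p=W[m["region"]&(c["z_map"]>0)]
            if len(p)>20:
                t=np.percentile(p[:,2],95); q=p[abs(p[:,2]-t)<.005]; print(o,m["p"],m["bbox"],t,rect(q))
E
```

```text
scene tray c 520.4 254.9  size 234.9 x 108.7  yaw of long axis -1.3
scene sep bar c 502.9 -271.3  size 80.8 x 12.6  yaw of long axis -75.2 plate c 496.0 -268.4  size 205.7 x 108.0  yaw of long axis 15.4
side tray c 516.8 255.1  size 234.1 x 102.6  yaw of long axis -1.3
side sep bar c 498.9 -266.6  size 82.7 x 9.6  yaw of long axis -74.7 plate c 501.1 -276.0  size 189.6 x 124.3  yaw of long axis 16.5
[[1.0, 0.0, -0.001, -0.001], [-0.001, 0.258, -0.966, -0.162], [-0.0, 0.966, 0.258, 0.071], [0.0, 0.0, 0.0, 1.0]] [[368.0, 0.0, 283.0], [0.0, 368.0, 218.0], [0.0, 0.0, 1.0]]
wrist sep bar c 0.0 0.0  size 0.0 x 0.0  yaw of long axis 0.0 plate c 540.7 -214.3  size 84.1 x 20.9  yaw of long axis 15.2
large_jar_a 0.84 [194.1, 227.2, 263.4, 285.5] 0.08263530164946625 c 572.0 -56.8  size 57.3 x 30.7  yaw of long axis 0.3
large_jar_a 0.8 [327.6, 103.0, 414.3, 180.0] 0.08304416901947169 c 698.4 54.0  size 61.0 x 60.9  yaw of long axis -77.9
large_jar_a 0.72 [474.1, 17.6, 559.1, 104.3] 0.08280563928041113 c 822.9 114.8  size 59.7 x 25.9  yaw of long axis -78.8
small_jar_a 0.78 [194.9, 109.1, 254.6, 168.4] 0.06301508496543387 c 572.3 55.1  size 48.4 x 48.4  yaw of long axis -49.9
small_jar_a 0.77 [37.3, 94.0, 127.0, 155.2] 0.06273412950844898 c 440.9 67.5  size 49.1 x 48.9  yaw of long axis 12.9
```

View pics/w0.png

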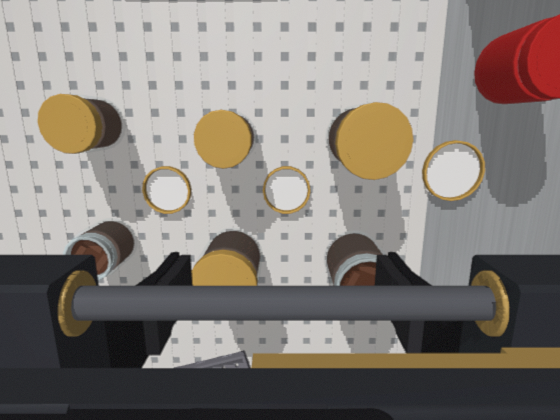

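Only capped jars are at (222,138), (375,140) and (70,124); the second large jar is half hidden at (225,265). I'll start with large jar B at (698,54), with the jaws along the tray's y axis.

>>> send_rows(moves="87 0 0 0 -7.1;87 0 0 0 -7.1;87 0 0 0 -7.1;87 0 0 0 -7.1;87 0 0 0 -7.1;87 0 0 0 -7.1;87 0 0 0 -7.1;87 0 0 0 -7.1;87 0 0 0 -7.1;87 0 0 0 -7.1;87 0 0 0 -7.1;87 0 0 0 -7.1;87 0 0 0 -3.5;87 9.3 10 -12.1 0;87 9.3 10 -12.1 0;87 9.3 10 -12.1 0;87 9.3 10 -12.1 0;87 9.3 10 -12.1 0;87 9.3 10 -12.1 0;87 0 0 0 0")

```text
time_s: 2.92
position: [0.6996, 0.0559, 0.16]
tcp_rot: [[0.021, -0.002, -1.0], [1.0, 0.001, 0.021], [0.001, -1.0, 0.002]]
force: [0.8, -0.1, -0.2]
opening: 0.998
```

```bash
cat >> h.py <<'E'
def go(x,y,z,yaw=None):
    s=read_state(); R=np.array(s["tcp_rot"]); p=np.array(s["position"])*1000
    a=np.degrees(np.arctan2(R[1,0],R[0,0]))
    print("t %.1f pos"%s["time_s"],p.round(1),"yaw %.1f"%a,"tilt",R[2,[0,2]].round(4),"F",s["force"].round(1),"open %.1f"%(s["opening"]*87))
    print("  shift",(R.T@(np.array([x,y,z])-p)).round(1),"" if yaw is None else "turn %.1f"%((a-yaw+180)%360-180))
E
python3 - <<'E'
from h import *
go(698.4,54,31,88.7)
s=read_state(); c=capture("wrist"); W=world(c,s)
for m in masks_of(c,"large_jar_a"):
    p=W[m["region"]&(c["z_map"]>0)]
    if len(p)>20:
        t=np.percentile(p[:,2],95); q=p[abs(p[:,2]-t)<.005]; print(m["p"],m["bbox"],t,rect(q))
E
```

```text
t 2.9 pos [699.6  55.9 160. ] yaw 88.8 tilt [0.001  0.0016] F [ 0.8 -0.1 -0.2] open 86.8
  shift [ -2.  129.    0.9] turn 0.1
0.94 [315.2, 319.8, 390.5, 357.0] 0.06163123994432259 c 811.9 119.2  size 38.0 x 7.5  yaw of long axis 89.0
0.91 [9.5, 0.0, 159.0, 89.0] 0.08280037076025301 c 579.0 -72.3  size 61.9 x 43.2  yaw of long axis 88.9
0.56 [235.9, 168.8, 323.6, 269.6] 0.08293288114965564 c 698.2 54.2  size 61.0 x 60.9  yaw of long axis -60.2
```

>>> send_rows(moves="87 -2 12 1 0;87 0 16 0 0;87 0 18 0 0;87 0 18 0 0;87 0 18 0 0;87 0 16 0 0;87 0 13 0 0;87 0 10 0 0;87 0 6 0 0;87 0 2 0 0;87 0 0 0 0;50 0 0 0 0;50 0 0 0 0;50 0 0 0 0;50 0 0 0 0;50 0 0 0 0;50 0 0 0 0;50 0 0 0 0;50 0 0 0 0")

```text
time_s: 4.6
position: [0.6982, 0.0527, 0.0342]
tcp_rot: [[0.023, 0.001, -1.0], [1.0, 0.001, 0.023], [0.001, -1.0, -0.001]]
force: [-1.1, 2.5, 3.7]
opening: 0.727
```

```bash
python3 -c "
from h import *
go(565.6,253.9,140,88.7)"
```

```text
t 4.6 pos [698.2  52.7  34.2] yaw 88.7 tilt [ 0.0007 -0.0009] F [-1.1  2.5  3.7] open 63.2
  shift [ 198.2 -105.8  137. ] turn -0.0
```

>>> send_rows(moves="50 0 -8 0 0;50 0 -16 0 0;50 0 -22 0 0;50 0 -22 0 0;50 0 -18 0 0;50 5 -10 4 0;50 10 -6 7 0;50 15 -4 10 0;50 19 0 13 0;50 21 0 14 0;50 21 0 15 0;50 21 0 15 0;50 21 0 15 0;50 19 0 13 0;50 17 0 12 0;50 14 0 9 0;50 10 0 6 0;50 5 0 4 0;50 0 0 0 0;50 0 0 0 0")

```text
time_s: 6.27
position: [0.565, 0.2533, 0.1392]
tcp_rot: [[0.022, -0.0, -1.0], [1.0, -0.001, 0.022], [-0.001, -1.0, 0.0]]
force: [0.5, -0.2, -3.4]
opening: 0.727
```

```bash
python3 - <<'E'
from h import *
go(565.6,253.9,39.5,88.7)
s=read_state(); c=capture("wrist"); W=world(c,s); cv2.imwrite("pics/w1.png",c["image"])
for m in masks_of(c,"tray")[:1]:
    print(m["p"],m["bbox"],rect(top(W,c,m,.012,.03)))
E
```

```text
t 6.3 pos [565.  253.3 139.2] yaw 88.8 tilt [-0.0007  0.0004] F [ 0.5 -0.2 -3.4] open 63.3
  shift [ 0.7 99.7 -0.7] turn 0.1
0.62 [213.8, 0.0, 361.4, 245.1] c 502.9 256.8  size 178.2 x 100.5  yaw of long axis -1.2
```

View pics/w1.png

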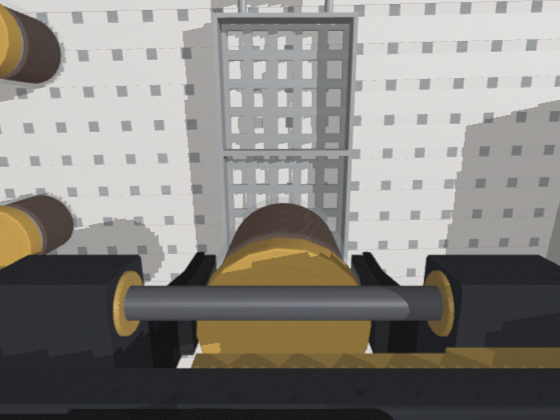

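The tray's near end wall shows at row 18 and its rib at row 152, with side walls at columns 220 and 352. I'll measure those edges directly.

```bash
python3 - <<'E'
from h import *
s=read_state(); c=capture("wrist"); W=world(c,s)
P=W[0:230,200:380].reshape(-1,3); P=P[(P[:,2]>.018)&(P[:,2]<.027)]*1000
a=np.radians(-1.2); e=np.array([np.cos(a),np.sin(a)]); f=np.array([-e[1],e[0]])
o=np.array([518.6,255]); d=P[:,:2]-o; X=d@e; Y=d@f
print(len(P),np.median(P[:,2]))
print("hist X",*np.histogram(X,np.arange(-125,30,2)));
for lo,hi in((-60,-40),(40,60)):
    k=(Y>lo)&(Y<hi)&(X>-85)&(X<-10); print("wall Y",Y[k].min(),Y[k].max(),np.median(Y[k]),"slope deg",np.degrees(np.polyfit(X[k],Y[k],1)[0]))
k=(abs(X)<8)&(abs(Y)<40); print("rib",X[k].min(),X[k].max(),np.median(X[k]))
k=(abs(X+93)<8)&(abs(Y)<40); print("end",X[k].min(),X[k].max(),np.median(X[k]))
E
```

```text
3887 21.567085988924568
hist X [  0   0   0   0   0   0   0   0   0   0  10  48  47  53 232 539 176  35
  29  36  35  33  37  31  30  31  32  33  35  32  29  30  30  30  30  32
  32  30  29  30  30  30  28  30  30  27  28  30  30  30  24  26  29  30
  27  27  25  30  27  25  27 399 352  34  28  25  22  29  26  26  25  24
  24  25  21  26  22] [-125 -123 -121 -119 -117 -115 -113 -111 -109 -107 -105 -103 -101  -99
  -97  -95  -93  -91  -89  -87  -85  -83  -81  -79  -77  -75  -73  -71
  -69  -67  -65  -63  -61  -59  -57  -55  -53  -51  -49  -47  -45  -43
  -41  -39  -37  -35  -33  -31  -29  -27  -25  -23  -21  -19  -17  -15
  -13  -11   -9   -7   -5   -3   -1    1    3    5    7    9   11   13
   15   17   19   21   23   25   27   29]
wall Y -48.91249798296496 -45.34569640586898 -46.854505383841726 slope deg 0.05092816728909152
wall Y 47.98133047599186 51.568022102887355 49.465025722225384 slope deg 0.04527003697240455
rib -2.927655464544732 1.107678094680296 -1.1761162838555546
end -100.98731595473937 -92.47442723674867 -94.30825358709227
```

>>> send_rows(moves="50 2 8 0.4 0;50 0 14 0 0;50 0 16 0 0;50 0 16 0 0;50 0 14 0 0;50 0 11 0 0;50 0 8 0 0;50 0 5 0 0;50 0 3 0 0;50 0 2 0 0;50 0 1 0 0;50 0 0 0 0;50 0 0 0 0")

```text
time_s: 7.5
position: [0.5653, 0.2554, 0.0421]
tcp_rot: [[0.023, 0.001, -1.0], [1.0, 0.0, 0.023], [0.0, -1.0, -0.001]]
force: [0.8, 0.1, -3.5]
opening: 0.733
```

```bash
python3 -c "
from h import *
go(564.6,255.3,38.2,88.8)"
```

```text
t 7.5 pos [565.3 255.4  42.1] yaw 88.7 tilt [ 0.0003 -0.0011] F [ 0.8  0.1 -3.5] open 63.8
  shift [-0.1  3.9  0.7] turn -0.1
```

>>> send_rows(moves="50 0 1 0.7 0;50 0 1 0 0;50 0 1 0 0;50 0 0.5 0 0;50 0 0.5 0 0;50 0 0 0 0")

```text
time_s: 8.0
position: [0.5642, 0.2553, 0.0382]
tcp_rot: [[0.023, -0.0, -1.0], [1.0, -0.0, 0.023], [-0.0, -1.0, 0.0]]
force: [-2.5, -0.8, 2.6]
opening: 0.728
```

>>> send_rows(moves="70 0 0 0 0;70 0 0 0 0;87 0 0 0 0;87 0 0 0 0;87 0 -10 0 0;87 0 -20 0 0;87 0 -25 0 0;87 0 -25 0 0;87 -10 -20 0 0;87 -25 0 -1 0;87 -36 0 -2 0;87 -40 0 -2 0;87 -40 0 -2 0;87 -40 0 -2 0;87 -40 0 -2 0;87 -38 0 -2 0;87 -30 0 0 0;87 -20 0 0 0;87 -8.7 0 0 0;87 0 0 0 0")

```text
time_s: 9.67
position: [0.5702, -0.0746, 0.1381]
tcp_rot: [[0.026, 0.001, -1.0], [1.0, -0.001, 0.026], [-0.0, -1.0, -0.001]]
force: [0.8, -0.2, -0.2]
opening: 0.998
```

```bash
python3 - <<'E'
from h import *
go(569.5,-72.5,33,88.8)
s=read_state(); c=capture("wrist"); W=world(c,s)
for m in masks_of(c,"large_jar_a"):
    p=W[m["region"]&(c["z_map"]>0)]
    if len(p)>20:
        t=np.percentile(p[:,2],95); q=p[abs(p[:,2]-t)<.005]; print(m["p"],m["bbox"],t,rect(q))
E
```

```text
t 9.7 pos [570.2 -74.6 138.1] yaw 88.5 tilt [-0.0005 -0.0013] F [ 0.8 -0.2 -0.2] open 86.8
  shift [  2.2 105.1   0.9] turn -0.3
0.64 [240.3, 168.1, 337.2, 280.2] 0.08293668984513232 c 569.2 -72.6  size 60.9 x 60.9  yaw of long axis 25.9
```

>>> send_rows(moves="87 2 8 1 -0.3;87 0 14 0 0;87 0 16 0 0;87 0 16 0 0;87 0 15 0 0;87 0 13 0 0;87 0 11 0 0;87 0 8 0 0;87 0 4 0 0;87 0 0 0 0;50 0 0 0 0;50 0 0 0 0;50 0 0 0 0;50 0 0 0 0;50 0 0 0 0;50 0 0 0 0;50 0 0 0 0;50 0 0 0 0")

```text
time_s: 11.27
position: [0.5695, -0.0714, 0.0332]
tcp_rot: [[0.017, 0.002, -1.0], [1.0, -0.001, 0.017], [-0.001, -1.0, -0.002]]
force: [-1.1, -2.6, 4.6]
opening: 0.73
```

```bash
python3 -c "
from h import *
go(470.6,257.3,140,88.8)"
```

```text
t 11.3 pos [569.5 -71.4  33.2] yaw 89.0 tilt [-0.0012 -0.0016] F [-1.1 -2.6  4.6] open 63.5
  shift [ 326.8 -107.3  104.4] turn 0.2
```

>>> send_rows(moves="50 0 -8 0 0;50 0 -18 0 0;50 0 -24 0 0;50 0 -24 0 0;50 0 -18 0 0;50 6 -10 2 0;50 14 -5 5 0;50 22 0 7 0;50 28 0 9 0;50 31 0 10 0;50 32 0 10 0;50 32 0 10 0;50 32 0 10 0;50 31 0 10 0;50 29 0 9 0;50 26 0 8 0;50 20 0 6.4 0;50 14 0 5 0;50 7 0 2 0;50 2.8 0 1 0")

```text
time_s: 12.93
position: [0.4676, 0.2594, 0.1385]
tcp_rot: [[0.015, -0.004, -1.0], [1.0, -0.001, 0.015], [-0.001, -1.0, 0.004]]
force: [0.1, 0.9, -4.2]
opening: 0.73
```

>>> send_rows(moves="50 0 0 0 0;50 0 0 0 0")

```text
time_s: 13.1
position: [0.4697, 0.2575, 0.1391]
tcp_rot: [[0.018, -0.001, -1.0], [1.0, -0.001, 0.018], [-0.001, -1.0, 0.001]]
force: [-0.0, 0.7, -3.5]
opening: 0.729
```

```bash
python3 -c "
from h import *
go(470.6,257.3,37.2,88.8)"
```

```text
t 13.1 pos [469.7 257.5 139.1] yaw 89.0 tilt [-0.0007  0.0011] F [-0.   0.7 -3.5] open 63.4
  shift [-1.000e-01  1.019e+02 -1.000e+00] turn 0.2
```

>>> send_rows(moves="50 0 8 -1 0;50 0 14 0 0;50 0 16 0 0;50 0 16 0 0;50 0 14 0 0;50 0 11 0 0;50 0 8 0 0;50 0 5 0 0;50 0 3 0 0;50 0 2 0 0;50 0 1 0 0;50 0 1 0 0;50 0 0.5 0 0;50 0 0.5 0 0;50 0 0 0 0;50 0 0 0 0")

```text
time_s: 14.43
position: [0.4713, 0.258, 0.0398]
tcp_rot: [[0.017, 0.0, -1.0], [1.0, 0.0, 0.017], [0.0, -1.0, -0.0]]
force: [0.0, 0.0, -3.9]
opening: 0.728
```

```bash
python3 -c "
from h import *
go(470.6,257.3,37.2,88.8)"
```

```text
t 14.4 pos [471.3 258.   39.8] yaw 89.0 tilt [ 0.0002 -0.0004] F [ 0.   0.  -3.9] open 63.3
  shift [-0.7  2.6  0.7] turn 0.2
```

>>> send_rows(moves="50 -0.7 1 0.7 0;50 0 1 0 0;50 0 0.5 0 0;50 0 0.3 0 0;50 0 0 0 0;50 0 0 0 0")

```text
time_s: 14.93
position: [0.4702, 0.2572, 0.0372]
tcp_rot: [[0.017, -0.0, -1.0], [1.0, -0.0, 0.017], [-0.0, -1.0, 0.0]]
force: [-2.4, -1.2, 4.0]
opening: 0.724
```

>>> send_rows(moves="70 0 0 0 0;70 0 0 0 0;87 0 0 0 0;87 0 0 0 0;87 0 -10 0 0;87 0 -20 0 0;87 0 -30 0 0;87 0 -35 0 0;87 0 -35 0 0;87 0 -25 20 0;87 0 -10 30 0;87 0 0 20 0;87 0 0 0 0;87 0 0 0 0")

```text
time_s: 16.1
position: [0.3998, 0.2586, 0.2027]
tcp_rot: [[0.016, 0.001, -1.0], [1.0, 0.0, 0.016], [0.0, -1.0, -0.001]]
force: [1.0, -0.8, 0.6]
opening: 1.002
```

```bash
python3 - <<'E'
from h import *
go(501,-269,200,15)
s=read_state(); c=capture("wrist"); W=world(c,s); cv2.imwrite("pics/w2.png",c["image"])
for m in masks_of(c,"large_jar_a"):
    p=W[m["region"]&(c["z_map"]>0)]
    if len(p)>20:
        t=np.percentile(p[:,2],95); q=p[abs(p[:,2]-t)<.005]; print(m["p"],m["bbox"],t,rect(q))
E
```

```text
t 16.1 pos [399.8 258.6 202.7] yaw 89.1 tilt [ 0.0004 -0.0014] F [ 1.  -0.8  0.6] open 87.2
  shift [-525.9    2.6 -109.8] turn 74.1
0.75 [252.8, 326.6, 315.1, 356.8] 0.0690183571384941 c 535.8 256.3  size 40.3 x 7.8  yaw of long axis 89.1
0.62 [251.4, 233.7, 321.2, 326.8] 0.08670063217759812 c 468.7 255.0  size 61.2 x 54.5  yaw of long axis -20.3
```

View pics/w2.png

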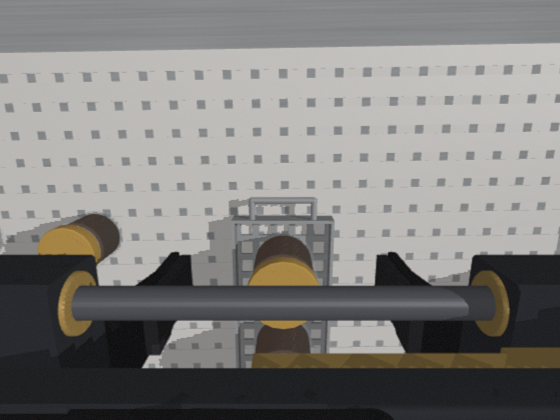

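Both large jars stand in the tray: one cap at (284,290), the other behind it. Next is the separator.

>>> send_rows(moves="87 -10 0 -5 0;87 -20 0 -10 0;87 -30 0 -10 0;87 -36 0 -10 0;87 -36 0 -10 0;87 -36 0 -10 0;87 -36 0 -5 0;87 -36 0 -5 0;87 -36 0 -5 0;87 -36 0 -5 0;87 -36 0 -5 0;87 -36 0 -5 0;87 -36 0 -5 0;87 -36 0 -5 0;87 -30 0 -5 0;87 -25 0 -5 0;87 -15 0 -5 0;87 0 0 0 7;87 0 0 0 7;87 0 0 0 7")

```text
time_s: 17.87
position: [0.5011, -0.2718, 0.2008]
tcp_rot: [[0.382, -0.001, -0.924], [0.924, 0.0, 0.382], [-0.0, -1.0, 0.001]]
force: [0.0, 0.0, -1.2]
opening: 0.999
```

>>> send_rows(moves="87 0 0 0 7;87 0 0 0 7;87 0 0 0 7;87 0 0 0 7;87 0 0 0 7;87 0 0 0 7;87 0 0 0 7;87 0 0 0 4;87 0 0 0 0;87 0 0 0 0")

```text
time_s: 18.7
position: [0.5012, -0.2707, 0.2012]
tcp_rot: [[0.966, -0.001, -0.26], [0.26, 0.0, 0.966], [-0.0, -1.0, 0.0]]
force: [0.1, 0.6, 0.2]
opening: 0.996
```

```bash
python3 - <<'E'
from h import *
go(501,-269,150,15)
s=read_state(); c=capture("wrist"); W=world(c,s); cv2.imwrite("pics/w3.png",c["image"])
for m in masks_of(c,"separator")[:2]:
    print(m["p"],m["bbox"],"bar",rect(top(W,c,m,.036,.06)),"plate",rect(top(W,c,m,.003,.02)))
E
```

```text
t 18.7 pos [ 501.2 -270.7  201.2] yaw 15.1 tilt [-0.0005  0.0002] F [0.1 0.6 0.2] open 86.6
  shift [ 0.3 51.2  1.6] turn 0.1
0.74 [181.8, 139.5, 382.0, 244.4] bar c 499.9 -267.3  size 81.4 x 9.9  yaw of long axis -74.7 plate c 500.2 -267.7  size 190.2 x 100.4  yaw of long axis 15.5
```

View pics/w3.png

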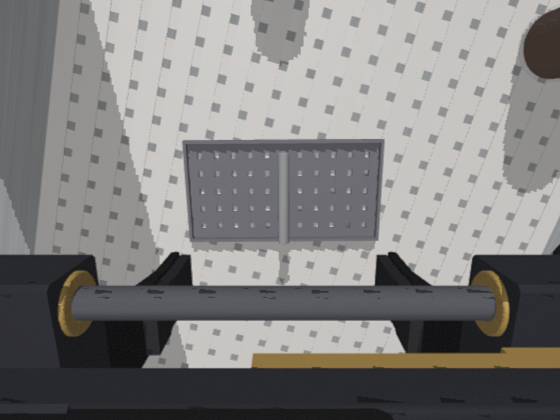

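The separator is clear at columns 183–383, rows 140–243, with the bar at column 283. The measured size matches, 190 x 100.

>>> send_rows(moves="87 -0.2 8 3.3 -0.3;87 0 16 0 0;87 0 20 0 0;87 0 22 0 0;87 0 22 0 0;87 0 22 0 0;87 0 20 0 0;87 0 17 0 0;87 0 13 0 0;87 0 9 0 0;87 0 5 0 0;87 0 3 0 0;87 0 0 0 0;87 0 0 0 0")

```text
time_s: 19.97
position: [0.5006, -0.2665, 0.0252]
tcp_rot: [[0.965, 0.001, -0.264], [0.264, -0.001, 0.965], [0.001, -1.0, -0.001]]
force: [0.2, -0.3, 1.8]
opening: 1.0
```

```bash
python3 -c "
from h import *
go(500.1,-267.6,23,15.4)"
```

```text
t 20.0 pos [ 500.6 -266.5   25.2] yaw 15.3 tilt [ 0.0006 -0.0008] F [ 0.2 -0.3  1.8] open 87.0
  shift [-0.8  2.2 -1. ] turn -0.1
```

>>> send_rows(moves="40 -0.8 2 -1 0;20 0 0 0 0;0 0 0 0 0;0 0 0 0 0;0 0 0 0 0;0 0 0 0 0;0 0 0 0 0;0 0 0 0 0;0 0 0 0 0;0 0 0 0 0;0 0 0 0 0;0 0 0 0 0;0 0 0 0 0")

```text
time_s: 21.05
position: [0.4998, -0.2674, 0.0227]
tcp_rot: [[0.965, 0.0, -0.264], [0.264, -0.0, 0.965], [0.0, -1.0, -0.0]]
force: [-0.2, 0.0, -0.4]
opening: 0.105
```

```bash
python3 -c "
from h import *
go(517.6,256.3,180,-1.2)"
```

```text
t 21.1 pos [ 499.8 -267.4   22.7] yaw 15.3 tilt [ 0.0002 -0.0001] F [-0.2  0.  -0.4] open 9.2
  shift [ 155.3 -157.3  500.5] turn 16.5
```

>>> send_rows(moves="0 0 -6 0 0;0 0 -12 0 0;0 0 -18 0 0;0 0 -22 0 0;0 0 -24 0 0;0 0 -24 0 0;0 0 -20 0 0;0 0 -16 0 0;0 0 -10 0 3;0 0 -5 0 5.5;0 0 0 0 5.5;0 0 0 0 2.5;0 1 0 8 0;0 1 0 16 0;0 1 0 24 0;0 1 0 28 0;0 1 0 30 0;0 1 0 30 0;0 1 0 30 0;0 0 0 30 0")

```text
time_s: 22.72
position: [0.5099, -0.0685, 0.1798]
tcp_rot: [[1.0, -0.001, 0.019], [-0.019, 0.001, 1.0], [-0.001, -1.0, 0.001]]
force: [-0.7, -0.3, -2.8]
opening: 0.104
```

>>> send_rows(moves="0 0 0 30 0;0 0 0 30 0;0 0 0 30 0;0 0 0 30 0;0 0 0 30 0;0 0 0 30 0;0 0 0 28 0;0 0 0 26 0;0 0 0 24 0;0 0 0 20 0;0 0 0 16 0;0 0 0 12 0;0 0 0 8 0;0 0 0 4 0;0 0 0 0 0;0 0 0 0 0;0 0 0 0 0")

```text
time_s: 24.13
position: [0.5174, 0.2455, 0.1797]
tcp_rot: [[1.0, -0.001, 0.022], [-0.022, -0.0, 1.0], [-0.001, -1.0, -0.001]]
force: [-0.5, -0.1, -3.8]
opening: 0.102
```

```bash
python3 - <<'E'
from h import *
go(517.6,256.3,109.7,-1.2)
s=read_state(); c=capture("wrist"); W=world(c,s); cv2.imwrite("pics/w4.png",c["image"])
for m in masks_of(c,"separator")[:2]:
    p=W[m["region"]&(c["z_map"]>0)]; k=(p[:,2]>.148)&(p[:,2]<.172)
    print(m["p"],m["bbox"],"plate",rect(p[k]),"z",np.percentile(p[:,2],[5,50,95]))
c=capture("side"); cv2.imwrite("pics/s4.png",c["image"]); W=world(c)
for m in masks_of(c,"separator")[:1]: 
    p=W[m["region"]&(c["z_map"]>0)]; k=(p[:,2]>.15)&(p[:,2]<.175)
    print("side",rect(p[k]))
    k=p[:,2]<.175; q=p[k]; A=np.c_[q[:,:2],np.ones(len(q))]; print("tilt deg",np.degrees(np.linalg.lstsq(A,q[:,2],rcond=None)[0][:2]))
for m in masks_of(c,"large_jar_a"):
    p=W[m["region"]&(c["z_map"]>0)]
    if len(p)>20:
        t=np.percentile(p[:,2],95); q=p[abs(p[:,2]-t)<.005]; print(m["p"],m["bbox"],t,rect(q))
E
```

```text
t 24.1 pos [517.4 245.5 179.7] yaw -1.2 tilt [-0.0005 -0.0005] F [-0.5 -0.1 -3.8] open 8.9
  shift [ 0.  70.  10.8] turn -0.0
0.83 [82.9, 161.4, 485.0, 352.0] plate c 516.8 245.4  size 191.4 x 99.6  yaw of long axis -1.3 z [0.16046879 0.16186772 0.20222105]
0.65 [151.1, 131.0, 419.7, 196.3] plate c 0.0 0.0  size 0.0 x 0.0  yaw of long axis 0.0 z [0.00227128 0.00453261 0.02239712]
side c 516.3 244.2  size 191.5 x 102.4  yaw of long axis -1.3
tilt deg [-2.91931621  9.38482585]
0.85 [145.0, 179.1, 184.1, 225.1] 0.08220909041274099 c 838.8 119.4  size 61.4 x 59.9  yaw of long axis 32.5
0.65 [233.6, 271.9, 286.3, 354.6] 0.08649424890204742 c 469.7 257.1  size 62.0 x 60.2  yaw of long axis -56.6
0.59 [165.5, 279.8, 318.4, 382.0] 0.02204168151876149 c 515.5 254.8  size 231.8 x 102.7  yaw of long axis -1.2
0.56 [190.3, 247.0, 236.5, 322.6] 0.08636702329388332 c 563.3 255.7  size 61.1 x 60.4  yaw of long axis -23.2
```

View pics/s4.png

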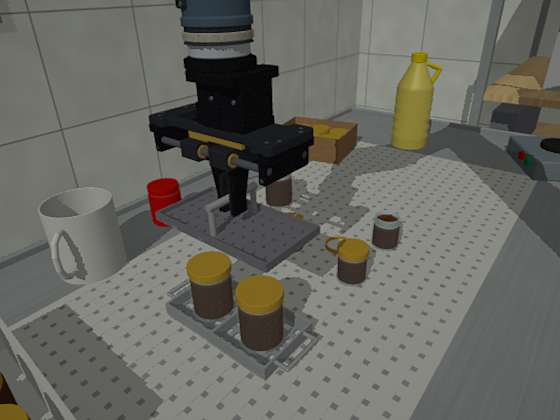

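The separator hangs level and square over the two jars at (210,285) and (260,310), 11 mm short in y. I'll shift it and lower it.

>>> send_rows(moves="0 0.2 0 3 0;0 0.2 0 5 0;0 0 0 2.8 0;0 0 5 0 0;0 0 9 0 0;0 0 11 0 0;0 0 11 0 0;0 0 9 0 0;0 0 7 0 0;0 0 5 0 0;0 0 4 0 0;0 0 3 0 0;0 0 2 0 0;0 0 1 0 0;0 0 0 0 0;0 0 0 0 0")

```text
time_s: 25.72
position: [0.5183, 0.2572, 0.1131]
tcp_rot: [[1.0, 0.001, 0.021], [-0.021, 0.0, 1.0], [0.001, -1.0, 0.0]]
force: [-0.0, -0.5, -4.3]
opening: 0.098
```

```bash
python3 -c "
from h import *
go(517.6,256.3,108.7,-1.2)"
```

```text
t 25.7 pos [518.3 257.2 113.1] yaw -1.2 tilt [0.0007 0.0002] F [-0.  -0.5 -4.3] open 8.5
  shift [-0.7  4.4 -0.9] turn 0.0
```

>>> send_rows(moves="0 -0.5 1 -0.8 0;0 0 1 0 0;0 0 1 0 0;0 0 0.7 0 0;0 0 0.5 0 0;0 0 0.3 0 0;0 0 0 0 0;0 0 0 0 0")

```text
time_s: 26.38
position: [0.5176, 0.2563, 0.1087]
tcp_rot: [[1.0, 0.0, 0.021], [-0.021, 0.0, 1.0], [0.0, -1.0, 0.0]]
force: [-1.5, -1.1, 1.9]
opening: 0.103
```

>>> send_rows(moves="15 0 0 0 0;30 0 0 0 0;60 0 0 0 0;60 0 0 0 0;60 0 -10 0 0;60 0 -20 0 0;60 0 -25 0 0;70 0 -25 0 0;87 0 -20 0 0;87 5 -10 -20 0;87 10 0 -35 0;87 10 0 -36 0;87 10 0 -36 0;87 10 0 -34 0;87 9 0 -25 0;87 4 0 -14 0;87 0 0 0 -7;87 0 0 0 -7;87 0 0 0 -7;87 0 0 0 -7")

```text
time_s: 28.05
position: [0.5712, 0.0556, 0.2186]
tcp_rot: [[0.89, -0.0, -0.456], [0.456, 0.001, 0.89], [0.0, -1.0, 0.001]]
force: [-0.6, 0.2, -0.4]
opening: 0.999
```

>>> send_rows(moves="87 0 0 0 -7;87 0 0 0 -7;87 0 0 0 -7;87 0 0 0 -7;87 0 0 0 -7;87 0 0 0 -7;87 0 0 0 -7;87 0 0 0 -7;87 0 10 0 -6;87 0 20 0 0;87 0 25 0 0;87 0 20 0 0;87 0 10 0 0;87 0 0 0 0;87 0 0 0 0")

```text
time_s: 29.3
position: [0.5715, 0.0556, 0.1334]
tcp_rot: [[0.021, -0.0, -1.0], [1.0, 0.0, 0.021], [0.0, -1.0, 0.0]]
force: [0.6, 0.7, 0.5]
opening: 0.996
```

```bash
python3 - <<'E'
from h import *
s=read_state(); c=capture("wrist"); W=world(c,s)
for m in masks_of(c,"small_jar_a"):
    p=W[m["region"]&(c["z_map"]>0)]
    if len(p)>20:
        t=np.percentile(p[:,2],95); q=p[abs(p[:,2]-t)<.005]; print(m["p"],m["bbox"],t,rect(q))
go(572.3,55.1,16,88.8)
c=capture("side"); W=world(c)
for m in masks_of(c,"separator")[:1]: 
    p=W[m["region"]&(c["z_map"]>0)]; k=(p[:,2]>.08)&(p[:,2]<.105)
    print("side",rect(p[k])); q=p[(p[:,2]>.08)&(p[:,2]<.105)]; A=np.c_[q[:,:2],np.ones(len(q))]; print("tilt",np.degrees(np.linalg.lstsq(A,q[:,2],rcond=None)[0][:2]),np.median(q[:,2]))
E
```

```text
0.79 [256.0, 2.5, 346.1, 72.3] 0.06294774304440502 c 449.6 67.6  size 49.4 x 30.4  yaw of long axis 88.9
0.76 [250.3, 178.4, 319.9, 266.2] 0.06289841775330061 c 571.0 54.9  size 48.8 x 48.8  yaw of long axis -21.9
t 29.4 pos [572.5  55.3 134.6] yaw 88.8 tilt [-0.0001 -0.0026] F [0.3 0.6 0.6] open 86.8
  shift [ -0.2 118.6   0.5] turn 0.0
side c 516.6 255.4  size 191.9 x 102.7  yaw of long axis -1.2
tilt [-0.01955357 -0.00531995] 0.09083680284146187
```

>>> send_rows(moves="87 -0.3 8 0.8 0;87 0 16 0 0;87 0 18 0 0;87 0 18 0 0;87 0 16 0 0;87 0 14 0 0;87 0 11 0 0;87 0 8 0 0;87 0 5 0 0;87 0 4 0 0;87 0 2 0 0;87 0 0 0 0;40 0 0 0 0;40 0 0 0 0;40 0 0 0 0;40 0 0 0 0;40 0 0 0 0;40 0 0 0 0;40 0 0 0 0;40 0 0 0 0")

```text
time_s: 31.17
position: [0.5707, 0.0549, 0.0134]
tcp_rot: [[0.021, 0.0, -1.0], [1.0, -0.0, 0.021], [-0.0, -1.0, -0.0]]
force: [-0.9, -0.6, 0.8]
opening: 0.587
```

```bash
python3 -c "
from h import *
go(564.6,255.3,170,88.8)"
```

```text
t 31.2 pos [570.7  54.9  13.4] yaw 88.8 tilt [-0.     -0.0002] F [-0.9 -0.6  0.8] open 51.1
  shift [ 200.3 -156.6   10.2] turn 0.0
```

>>> send_rows(moves="40 0 -6 0 0;40 0 -12 0 0;40 0 -18 0 0;40 0 -22 0 0;40 0 -24 0 0;40 0 -24 0 0;40 0 -20 0 0;40 0 -15 0 0;40 6 -10 0 0;40 12 -5.6 0 0;40 18 0 1.2 0;40 23 0 1.5 0;40 25 0 1.5 0;40 26 0 1.5 0;40 25 0 1.5 0;40 22 0 1.5 0;40 18 0 1.5 0;40 13 0 0 0;40 8 0 0 0;40 4.3 0 0 0")

```text
time_s: 32.83
position: [0.564, 0.2567, 0.1694]
tcp_rot: [[0.019, -0.001, -1.0], [1.0, -0.0, 0.019], [-0.0, -1.0, 0.001]]
force: [0.4, -0.3, -1.8]
opening: 0.592
```

>>> send_rows(moves="40 0 0 0 0;40 0 0 0 0")

```text
time_s: 33.0
position: [0.5645, 0.2548, 0.1696]
tcp_rot: [[0.021, -0.001, -1.0], [1.0, -0.001, 0.021], [-0.001, -1.0, 0.001]]
force: [-0.3, 1.0, -0.7]
opening: 0.593
```

```bash
python3 - <<'E'
from h import *
go(564.6,255.3,106,88.8)
s=read_state(); c=capture("wrist"); W=world(c,s); cv2.imwrite("pics/w5.png",c["image"])
P=W[(W[...,2]>.124)&(W[...,2]<.137)&(W[...,0]<.56)&(W[...,0]>.46)]; print("bar",len(P),rect(P))
E
```

```text
t 33.0 pos [564.5 254.8 169.6] yaw 88.8 tilt [-0.0006  0.0005] F [-0.3  1.  -0.7] open 51.6
  shift [ 0.5 63.6 -0.1] turn -0.0
bar 2842 c 516.8 256.1  size 81.5 x 10.2  yaw of long axis 88.8
```

View pics/w5.png

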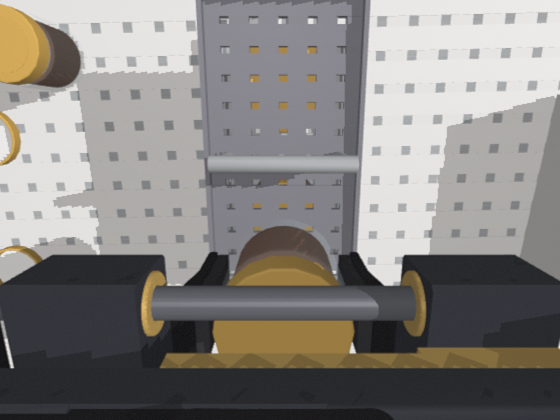

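The separator is in place, bar at row 163 and measured at (516.8, 256.1), yaw −1.2. Lowering the small jar.

>>> send_rows(moves="40 0.3 6 0.5 0;40 0 10 0 0;40 0 12 0 0;40 0 11 0 0;40 0 8 0 0;40 0 6 0 0;40 0 4 0 0;40 0 2 0 0;40 0 1 0 0;40 0 1 0 0;40 0 0.5 0 0;40 0 0 0 0;40 0 0 0 0")

```text
time_s: 34.13
position: [0.5643, 0.2558, 0.1087]
tcp_rot: [[0.021, 0.001, -1.0], [1.0, 0.0, 0.021], [0.0, -1.0, -0.001]]
force: [-0.6, -0.4, -1.8]
opening: 0.591
```

```bash
python3 -c "
from h import *
go(563.8,255.1,104.4,88.8)"
```

```text
t 34.1 pos [564.3 255.8 108.7] yaw 88.8 tilt [ 0.0002 -0.0007] F [-0.6 -0.4 -1.8] open 51.5
  shift [-0.7  4.3  0.5] turn 0.0
```

>>> send_rows(moves="40 -0.6 1 0.4 0;40 0 1 0 0;40 0 1 0 0;40 0 0.7 0 0;40 0 0.5 0 0;40 0 0.3 0 0;40 0 0 0 0;40 0 0 0 0")

```text
time_s: 34.8
position: [0.5636, 0.255, 0.1044]
tcp_rot: [[0.021, 0.0, -1.0], [1.0, -0.0, 0.021], [-0.0, -1.0, -0.0]]
force: [-0.6, -0.2, 4.0]
opening: 0.591
```

>>> send_rows(moves="60 0 0 0 0;60 0 0 0 0;80 0 0 0 0;80 0 0 0 0;80 0 -8 0 0;80 0 -16 0 0;80 0 -22 0 0;87 0 -22 0 0;87 -6 -12 4 0;87 -16 0 10 0;87 -26 0 16 0;87 -30 0 18 0;87 -30 0 18 0;87 -28 0 18 0;87 -24 5 15 0;87 -18 10 12 0;87 -12 15 8 0;87 0 10 0 0;87 0 5 0 0;87 0 0 0 0")

```text
time_s: 36.47
position: [0.44, 0.0673, 0.1383]
tcp_rot: [[0.022, -0.002, -1.0], [1.0, 0.0, 0.022], [0.0, -1.0, 0.002]]
force: [-0.6, 0.4, 0.4]
opening: 0.998
```

```bash
python3 - <<'E'
from h import *
s=read_state(); c=capture("wrist"); W=world(c,s)
for m in masks_of(c,"small_jar_a"):
    p=W[m["region"]&(c["z_map"]>0)]
    if len(p)>20:
        t=np.percentile(p[:,2],95); q=p[abs(p[:,2]-t)<.005]; print(m["p"],m["bbox"],t,rect(q))
go(440.8,67.6,14,88.8)
E
```

```text
0.92 [247.2, 180.3, 324.0, 263.3] 0.06288415749217013 c 439.6 67.7  size 49.5 x 48.8  yaw of long axis 10.5
t 36.6 pos [441.2  67.7 139.1] yaw 88.8 tilt [-0.0001 -0.0007] F [-0.8  0.6  0.2] open 87.0
  shift [-1.000e-01  1.251e+02  5.000e-01] turn 0.0
```

>>> send_rows(moves="87 0 8 0.6 0;87 0 16 0 0;87 0 20 0 0;87 0 20 0 0;87 0 18 0 0;87 0 14 0 0;87 0 11 0 0;87 0 8 0 0;87 0 5 0 0;87 0 3 0 0;87 0 2 0 0;87 0 0 0 0;40 0 0 0 0;40 0 0 0 0;40 0 0 0 0;40 0 0 0 0;40 0 0 0 0;40 0 0 0 0;40 0 0 0 0;40 0 0 0 0")

```text
time_s: 38.23
position: [0.4402, 0.0676, 0.014]
tcp_rot: [[0.021, 0.0, -1.0], [1.0, -0.0, 0.021], [-0.0, -1.0, -0.0]]
force: [-1.8, 0.3, 1.7]
opening: 0.59
```

```bash
python3 -c "
from h import *
go(469.8,257.1,170,88.8)"
```

```text
t 38.2 pos [440.2  67.6  14. ] yaw 88.8 tilt [-0.     -0.0002] F [-1.8  0.3  1.7] open 51.4
  shift [ 190.1 -156.   -25.7] turn -0.0
```

>>> send_rows(moves="40 0 -6 0 0;40 0 -12 0 0;40 0 -18 0 0;40 0 -22 0 0;40 0 -24 0 0;40 0 -24 0 0;40 0 -20 0 0;40 0 -15 0 0;40 5 -10 0 0;40 11 -5 -2 0;40 17 0 -3 0;40 22 0 -3.7 0;40 24 0 -4 0;40 25 0 -4 0;40 24 0 -3 0;40 21 0 -3 0;40 17 0 -3 0;40 12 0 0 0;40 8 0 0 0;40 4 0 0 0")

```text
time_s: 39.9
position: [0.4691, 0.2576, 0.1697]
tcp_rot: [[0.02, -0.001, -1.0], [1.0, -0.0, 0.02], [-0.0, -1.0, 0.001]]
force: [-0.6, -0.2, -1.2]
opening: 0.589
```

>>> send_rows(moves="40 0 0 0 0;40 0 0 0 0;40 0 0 0 0")

```text
time_s: 40.15
position: [0.4695, 0.2562, 0.1698]
tcp_rot: [[0.022, -0.001, -1.0], [1.0, -0.001, 0.022], [-0.001, -1.0, 0.001]]
force: [-0.1, -0.2, -2.6]
opening: 0.589
```

```bash
python3 -c "
from h import *
go(469.8,257.1,107,88.8)"
```

```text
t 40.1 pos [469.5 256.2 169.8] yaw 88.8 tilt [-0.0005  0.0007] F [-0.1 -0.2 -2.6] open 51.3
  shift [ 1.  62.8 -0.3] turn -0.0
```

>>> send_rows(moves="40 0.5 6 0 0;40 0 10 0 0;40 0 12 0 0;40 0 11 0 0;40 0 8 0 0;40 0 6 0 0;40 0 4 0 0;40 0 2 0 0;40 0 1 0 0;40 0 1 0 0;40 0 0 0 0;40 0 0 0 0")

```text
time_s: 41.15
position: [0.4701, 0.2577, 0.1092]
tcp_rot: [[0.021, 0.001, -1.0], [1.0, 0.0, 0.021], [0.0, -1.0, -0.001]]
force: [0.9, -0.2, -1.3]
opening: 0.589
```

```bash
python3 -c "
from h import *
go(469.8,257.1,105,88.8)"
```

```text
t 41.1 pos [470.1 257.7 109.2] yaw 88.8 tilt [ 0.0003 -0.0008] F [ 0.9 -0.2 -1.3] open 51.2
  shift [-0.6  4.2  0.3] turn 0.0
```

>>> send_rows(moves="40 -0.5 1 0.3 0;40 0 1 0 0;40 0 1 0 0;40 0 0.7 0 0;40 0 0.5 0 0;40 0 0 0 0;40 0 0 0 0")

```text
time_s: 41.73
position: [0.4695, 0.2571, 0.105]
tcp_rot: [[0.021, 0.0, -1.0], [1.0, 0.0, 0.021], [0.0, -1.0, -0.0]]
force: [-0.9, -1.2, 2.6]
opening: 0.594
```

Contact. I'll release, rise and move clear.

>>> send_rows(moves="60 0 0 0 0;60 0 0 0 0;80 0 0 0 0;80 0 0 0 0;80 0 -8 0 0;80 0 -16 0 0;80 0 -22 0 0;80 0 -25 0 0;80 0 -20 0 0;80 -15 -10 0 0;80 -30 0 0 0;80 -35 0 0 0;80 -35 0 0 0;80 -35 0 0 0;80 -35 0 0 0;80 -20 0 0 0;80 0 0 0 0;80 0 0 0 0")

```text
time_s: 43.23
position: [0.4654, 0.0514, 0.2061]
tcp_rot: [[0.024, 0.001, -1.0], [1.0, 0.0, 0.024], [0.0, -1.0, -0.001]]
force: [0.1, -0.4, -0.1]
opening: 0.919
```

```bash
python3 - <<'E'
from h import *
go(469.8,257.1,105,88.8)
c=capture("side"); W=world(c); cv2.imwrite("pics/s9.png",c["image"])
for o in ["tray","separator","large_jar_a","small_jar_a","open_jar_a"]:
    for m in masks_of(c,o):
        p=W[m["region"]&(c["z_map"]>0)]
        if o=="separator": q=p[(p[:,2]>.08)&(p[:,2]<.1)]
        else: t=np.percentile(p[:,2],95); q=p[abs(p[:,2]-t)<.005]
        if len(q)>20: print(o,round(m["p"],2),np.round(m["bbox"]),"z %.3f"%np.median(q[:,2]),rect(q))
E
```

```text
t 43.2 pos [465.4  51.4 206.1] yaw 88.6 tilt [ 0.0004 -0.0007] F [ 0.1 -0.4 -0.1] open 80.0
  shift [205.8 101.2   0.6] turn -0.2
tray 0.56 [167. 279. 318. 382.] z 0.020 c 516.8 255.6  size 233.5 x 101.8  yaw of long axis -0.9
separator 0.78 [156. 234. 315. 328.] z 0.091 c 516.9 255.3  size 192.8 x 102.4  yaw of long axis -1.2
large_jar_a 0.85 [236. 307. 287. 355.] z 0.056 c 455.1 272.2  size 58.8 x 20.6  yaw of long axis 44.3
large_jar_a 0.83 [145. 180. 186. 226.] z 0.082 c 839.1 119.3  size 61.0 x 59.0  yaw of long axis 33.2
large_jar_a 0.62 [190. 283. 233. 322.] z 0.054 c 561.2 284.1  size 36.5 x 7.1  yaw of long axis 5.7
small_jar_a 0.87 [237. 235. 282. 300.] z 0.153 c 468.0 257.4  size 49.6 x 47.3  yaw of long axis -48.1
small_jar_a 0.69 [185. 213. 227. 270.] z 0.153 c 562.6 255.8  size 48.9 x 47.0  yaw of long axis 73.6
open_jar_a 0.56 [372. 210. 405. 251.] z 0.057 c 438.0 -55.1  size 45.9 x 44.1  yaw of long axis -82.6
```

View pics/s9.png

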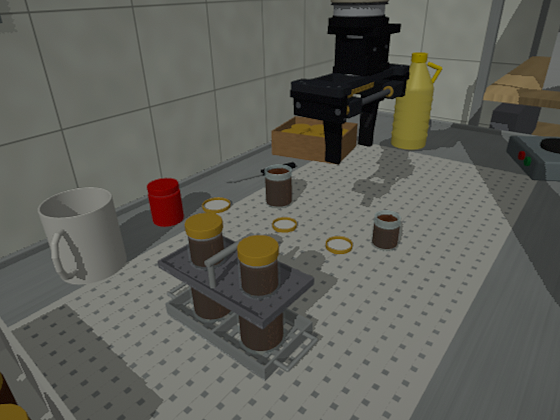

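The stack looks right: the small jars at (206,238) and (258,265) stand either side of the handle, and both open jars are where they were at (278,185) and (386,230).

```bash
python3 -c "
from h import *
print(hand_in())"
```

```text
the job is handed in; nothing more can be done
None
```

I loaded the tray in two layers in the order asked and handed the job in after about 43 s of the 128 s allowed. I lowered each piece slowly until the wrist felt contact (up to about 4 N) before letting go.

Last checks, from the side camera with the arm clear:

| Check | Result |
|---|---|
| Separator centre | within 0.5 mm of the tray's (516.9, 255.3 against 516.8, 255.6 mm) |
| Separator yaw | −1.2°; tray −0.9° in this view, −1.2° to −1.3° in the earlier ones |
| Separator level | measured flat just after placing, before the small jars went on |
| Large jars | standing; within about 2 mm of their bay centres, measured before the separator covered them |
| Small jars | upright, cap tops at 153 mm as they should be, within about 2 mm of the middles of their halves |
| Open jars and red look-alike | open jars still standing where they were; red look-alike untouched |

- **Detection noise:** the detector sometimes labelled the red look-alike, and once the tray, as a large jar. I ruled those out from the pictures.
- **Camera disagreement:** the cameras differed from each other by about 2–5 mm, so I aimed by the wrist camera.

No check failed.

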